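# Weigh a seed capsule with the sprung tongs

## Robot

A 6-joint arm with a two-finger parallel gripper is mounted at the origin on the work surface. World frame = base frame: x ahead of the robot, y to its left, z up, the work surface at z = 0. Lengths are in m, angles in rad, forces in N, time in s.
With the tool pointing down it reaches from about 0.275 to 0.75 m from the base axis. Payload 10.2 kg.
Tool frame: the origin (TCP) lies midway between the tips of the shut fingers; the grasp point (between the pads) lies 19 mm behind it; x points along the fingers, z is the direction in which the jaws open and shut, and the axes are right-handed (so a half turn about x gives the same grasp; the last joint's range is limited). The gripper opens to 85 mm and grips with 20 to 120 N. Pads are 22 mm wide; open, the fingers measure 114 mm over their backs; the gripper's body (76 mm by 85 mm) begins 54 mm behind the grasp point. The pads swing forward as they close: fully open they stand 13 mm farther back than shut.
Start: joints at [-1.375, 0.313, 1.498, -0, 1.331, -0.223], TCP at [0.213, -0.48, 0.231] pointing down, gripper open.
Joint ranges: [-2.94, 2.94], [-0.97, 2.17], [0.19, 2.56], [-1.23, 4.37], [0.02, 3.11], [-2.88, 2.88]. Speed limits (rad/s): [2.39, 2.39, 3.01, 3.14, 3.14, 3.14].

## Interface

Orientations are given as a rotation vector (axis times angle).
In Python, from station import ctrl, read_camera, camera_model gives the robot as it stands.
- The arm moves only by the shell command python3 -m handwheel 'ROWS' [FORCE]. ROWS is JSON, a list of rows, each an object of numbers: "hand": the closure, from 0 (fully open) to 1 (shut); "x", "y", "z": the shift along the tool's x, y, z in m; "ax", "ay", "az": the turn, a rotation vector about the tool's x, y, z in rad. A call has 1 to 10 rows; each row shifts and turns the commanded pose from where the row before left it, along the tool's axes as they then stand; what a row does not reach is not made up. A row lasts 1/8 s, in which the tool goes at most 62.5 mm and 10.7 degrees, less where a joint would pass 70% of its speed; a pose out of reach is approached as far as the arm can. A call is refused whole if a number of a shift passes 0.0625 or a number of a turn 0.188, either way. A call with a gripper value outside its range is refused whole. The fingers move at their own pace and stop on an object; FORCE is the grip in N (left out, the last holds). Time passes only in rows, so rows that do not move let the fingers close. It gives the time, the measured TCP pose, the force and the opening at its end, in the units of the state.
- ctrl.get_state(): the state, without advancing time (a new reading comes with each control period).
- read_camera(name): name is "side" or "top" or "wrist"; returns the picture (384x512x3 uint8, red, green, blue); there is no depth.
- camera_model(name): a dict with "fx", "fy", "cx", "cy" (pixels), "origin" and "rotation" of the camera in the world; the wrist camera has in their place "tool_from_camera" (4x4, takes a point from camera to tool coordinates, whose origin is the TCP and whose axes are the tool frame's). Camera axes: x right, y down, z forward; pixel columns grow to the right and rows downward; lengths in m; the calibration is good to about 2 mm. A picture is of the moment at which its call begins: read the wrist's pose just before it. camera_model takes no time and is no camera call.
- ctrl.close_job(): hands the job in, once; it reports no verdict.
The state is a dict: "t": time; "joints": joint angles; "dq": joint speeds; "effort": joint torques, N m; "tool_pos": TCP position; "orientation": TCP orientation; "wrist_force": force on the tool from outside, world axes, zero at the start; "torque": the same for the moment, N m; "opening": opening from 0.0 (shut) to 1.0 (fully open).
Only numpy, scipy, OpenCV 4.12 (cv2) and the standard library are available. Lean on these libraries where they do the work, as an engineer would, in place of code of your own. Each camera call takes 0.05 s, during which the arm holds its last target. There are 200 camera calls.

## Task

Take the sprung tongs from their slanted rest and use them to lift the urn-shaped seed capsule out of the sample tray and stand it upright on the middle of the scale's round pan; never touch the capsule with the gripper itself. Then lean the tongs back in their rest as you found them and let go. Leave the other two pods in the tray and everything else on the bench where they are.

Things in the scene. Friction and masses are not known exactly. Their poses are not given: they have to be found in the camera images.
- tongs: Loose steel tongs, 132 mm long, 18 mm thick, 56 g: two straight arms sprung open, joined by a 26 mm wide bow at the top (z = 125 to 132 mm). Origin midway between the tips, at their end; z runs along the tongs from tips to bow, x is the line along which the arms close. At the start they lean 0.55 rad from vertical in that x-z plane. Rubber tip pads: z = 0 to 24 mm, 16 mm wide (y).
- tongs_grip (a point): Point on the tongs' axis midway between the two black grip pads, 95 mm from the tips. Pads 28 mm along the axis, 18 mm wide; 46 mm over their outer faces when free, 38.5 mm with the tips on a 24 mm thing, stop at 35 mm. The spring pushes back with 3 N free, 6 N at 43 mm, 12 N at 38 mm, 15 N at the stop; held at 42 to 43 mm the tongs stay in the gripper, tips open.
- tongs_tip (a point): Point midway between the tips, at the end of the tongs. The gap between the tips is 52 mm when free (62 mm over the outside), about 40 mm when the grip pads are held at 42.7 mm, 24 mm at 38.5 mm, 12 mm at the stop: 1 mm off the pads' width closes the gap by about 3.65 mm.
- tongs_right (a joint): How far each arm of the tongs has swung shut (rad): 0 free and open, about 0.107 tips closed on a 24 mm thing, 0.15 shut. Both arms move alike.
- rest: Fixed dark steel rest on a 120 x 60 mm foot, origin on the table under the cradle, z up. A floor square to the seated tongs and a 62 mm wall on its -x side form a V, open above and to +x; cheeks 23 mm apart (y) rise 37 mm from the floor. Seated tongs lean 0.55 rad from vertical, bow end towards the rest's -x, closing in its x-z plane, the lower arm flush on the wall when open.
- rest_seat (a point): Where the point tongs_tip lies when the tongs are seated, in the middle of the cradle floor, 30 mm above the table.
- rest_grip (a point): Where the point tongs_grip lies when the tongs are seated, 95 mm from rest_seat along the leaning direction.
- tray: Fixed shallow aluminium sample tray, 110 (x) x 200 (y) x 20 mm high, walls and floor 4 mm. Origin under its centre. The three pods stand on its floor in a row along its y, about 62 mm apart, in any order.
- capsule: The wanted pod: a woody, dark brown urn-shaped seed capsule, 24 mm across its straight body (from 3 to 19 mm above its base), a neck of 18 mm at 22 mm and a rim of 21 mm at its top, 27 mm high, about 16 g, stands on a flat base 19 mm across. Origin at the centre of its base, z up.
- cone: Another pod, to be left alone: pointed brown cone, 30 mm across, 40 mm high, standing in the tray. Origin at the centre of its base.
- disc_pod: Another pod, to be left alone: flat brown disc, 30 mm across, 10 mm high, in the tray. Origin at the centre of its base.
- scale: Fixed white bench scale, 150 x 150 mm, body 42 mm high, dark display towards its -x side. Origin under its centre.
- scale_pan (a point): Centre of the top of the scale's round flat steel pan, 100 mm across, no rim, 53 mm above the table.
- pot: Bystander: black square plant pot, 70 mm wide, 75 mm high, with a thin stick up to 190 mm.
- bottle: Bystander: white bottle, 64 mm across, 170 mm high.
- jar: Bystander: glass jar, 60 mm across, 80 mm high.
- dish: Bystander: flat glass dish, 90 mm across, 16 mm high.
- sieve: Bystander: brass bowl, 110 mm across, 45 mm high.
- spoon: Bystander: spoon about 160 mm long, lying flat.
Mind the look-alikes: they are no part of the job. Leave any green or white look-alike of the capsule alone.

How it is judged:
On the way, in this order (a step that is already met when the one before it is completed fails the run):
1. the tongs are lifted out of the rest in the gripper (distance between tongs_tip and rest_seat above 0.06 m and contact force between the fingers and tongs above 1 N), for 0.2 s.
2. the capsule is held clear of the tray by the tongs (height (world z) of capsule above 0.03 m and contact force between tongs and capsule above 0.3 N), for 0.2 s.
3. the capsule stands upright on the pan, let go by the tongs (horizontal distance between capsule and scale_pan below 0.025 m and z of capsule in the frame of scale_pan between -0.004 and 0.004 m and angle between capsule's own z axis and vertical below 0.15 rad and contact force between tongs and capsule below 0.05 N), for 0.2 s.
At the end, for the whole second after the job is handed in: The capsule stands upright (within 0.15 rad) on the scale's pan, its centre within 25 mm of the pan's centre, at rest; the tongs lean released, open and at rest in their rest, tips within 14 mm and grip point within 18 mm of their seated places (horizontal distance between capsule and scale_pan below 0.025 m and z of capsule in the frame of scale_pan between -0.004 and 0.004 m and angle between capsule's own z axis and vertical below 0.15 rad and linear speed of each of capsule, tongs below 0.02 m/s and distance between tongs_tip and rest_seat below 0.014 m and distance between tongs_grip and rest_grip below 0.018 m and value of joint tongs_right below 0.03 rad and contact force between the fingers and tongs below 0.05 N); the robot touches nothing.
It fails at once if the gripper or arm touches the capsule (contact force between any of the fingers, the arm and capsule above 0.2 N).
It fails at once if another pod is moved by more than 15 mm or knocked over (distance of any of cone, disc_pod from where it was at the start of the episode above 0.015 m or angle between cone's own z axis and vertical above 0.4 rad).
It fails at once if something else on the bench is moved by more than 30 mm or knocked over (distance of any of pot, bottle, jar, dish, sieve, spoon from where it was at the start of the episode above 0.03 m or angle between any of bottle, jar, pot's own z axis and vertical above 0.5 rad).
It also fails if it takes over 62 s, if anything falls off the work surface, if the arm or the gripper's body presses on something with over 40 N, if the wrist force passes 120 N, or if a joint passes its speed limit or range.

## Working session

There is one attempt and no reset: what is moved stays moved. The work goes in short steps, Python scripts to look and compute and a shell command to move; the robot and the scene stay as the last step left them, time stands still between calls to the robot, and variables do not carry over. Pictures are saved under pics/ and viewed, about 8 in all and at most 12, crops included, and the job is handed in when it is done.

```bash
ls; mkdir -p pics; python3 - <<'E'
from station import ctrl, read_camera, camera_model
import cv2,numpy as np
for n in ("top","side"):
    im=read_camera(n); np.save(f"pics/{n}0.npy",im)
    cv2.imwrite(f"pics/{n}0.png",cv2.resize(im[:,:,::-1],(800,600),interpolation=cv2.INTER_CUBIC))
    print(n,camera_model(n))
print(camera_model("wrist")); print(ctrl.get_state())
E
```

```text
pics
top {'fx': 472.99637126726395, 'fy': 472.99637126726395, 'cx': 255.28295154680004, 'cy': 187.5203312325259, 'origin': array([ 0.32355004, -0.01867293,  1.35203872]), 'rotation': array([-2.15481714,  2.06072638, -0.22351967])}
side {'fx': 469.55311050315055, 'fy': 469.55311050315055, 'cx': 263.04239386170997, 'cy': 192.61577860643305, 'origin': array([-0.0564635 ,  0.6852651 ,  0.73616163]), 'rotation': array([-0.89252414,  2.35141583, -1.27255187])}
{'fx': 339.28162008034377, 'fy': 339.28162008034377, 'cx': 256.09848284139633, 'cy': 194.29036361886014, 'tool_from_camera': array([[-9.02236196e-04, -2.88499137e-01,  9.57479730e-01,
        -1.43362266e-01],
       [-3.78880532e-04, -9.57479953e-01, -2.88499561e-01,
         7.34818426e-02],
       [ 9.99999521e-01, -6.23065176e-04,  7.54566365e-04,
        -3.13421090e-04],
       [ 0.00000000e+00,  0.00000000e+00,  0.00000000e+00,
         1.00000000e+00]])}
{'t': 0.1, 'joints': array([-1.37541312e+00,  3.13408174e-01,  1.49836017e+00,  1.22695396e-05,
        1.33099185e+00, -2.23387900e-01]), 'dq': array([ 0.00097952, -0.00219126, -0.00229616, -0.00134684, -0.00185696,
       -0.00026253]), 'effort': array([ 1.47074472e-03, -4.12899542e+01, -2.60143930e+01, -1.83868724e-04,
        3.01191380e-03, -1.13624870e-07]), 'tool_pos': array([ 0.21343745, -0.47940778,  0.23078543]), 'orientation': array([ 0.89624283,  1.3795176 , -0.89485292]), 'wrist_force': array([ 0.57106589, -0.20225203, -0.02585719]), 'torque': array([-0.0152632 , -0.02199354, -0.01176859]), 'opening': 0.9978607193612141}
```

View pics/top0.png

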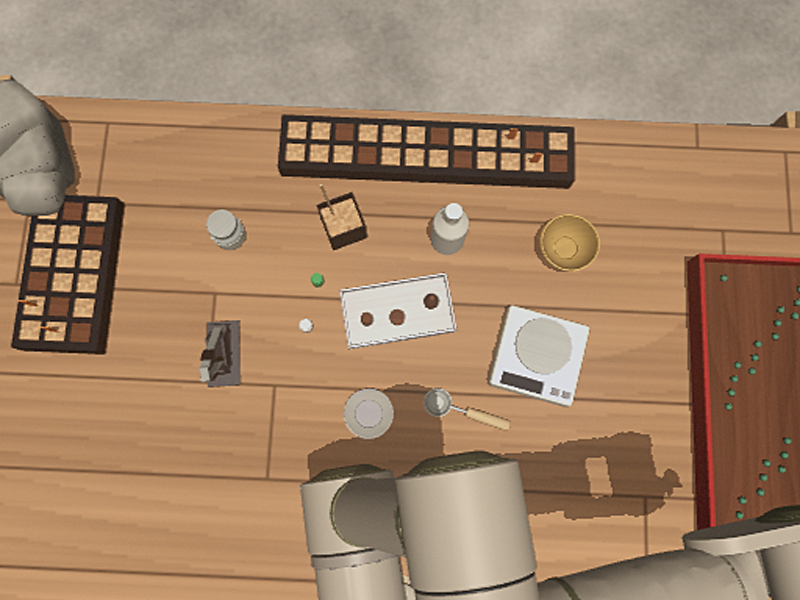

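View pics/side0.png

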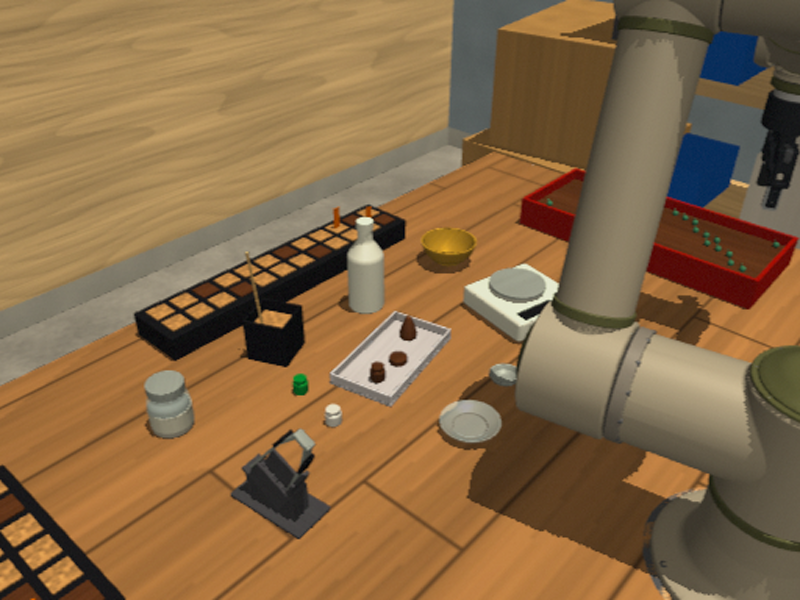

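Candidates: the dark brown pod on the left (top 367,319; side 377,372), the disc (top 397,317; side 398,358), the cone (top 431,300; side 408,328), the green look-alike (top 317,280; side 300,384) and the white look-alike (top 306,325; side 333,415). I choose the left brown one and check it in a close crop.

```bash
cat > h.py <<'E'
import numpy as np,cv2
from scipy.spatial.transform import Rotation as R
from station import ctrl, read_camera, camera_model
def cam(n):
    m=camera_model(n)
    if n=="wrist":
        s=ctrl.get_state(); T=m["tool_from_camera"]; Rt=R.from_rotvec(s["orientation"]).as_matrix()
        return m,Rt@T[:3,:3],Rt@T[:3,3]+s["tool_pos"]
    r=np.array(m["rotation"]); 
    return m,(R.from_rotvec(r).as_matrix() if r.size==3 else r),np.array(m["origin"])
def ray(c,uv):
    m,Rm,o=c; d=Rm@np.array([(uv[0]-m["cx"])/m["fx"],(uv[1]-m["cy"])/m["fy"],1]); return o,d/np.linalg.norm(d)
def onz(c,uv,z):
    o,d=ray(c,uv); return o+d*(z-o[2])/d[2]
def tri(c1,a,c2,b):
    o,d=ray(c1,a);p,e=ray(c2,b); M=np.stack([d,-e],1); t=np.linalg.lstsq(M,p-o,rcond=None)[0]
    A,B=o+d*t[0],p+e*t[1]; return (A+B)/2,np.linalg.norm(A-B)
def proj(c,P):
    m,Rm,o=c; q=Rm.T@(np.array(P)-o); return np.array([m["fx"]*q[0]/q[2]+m["cx"],m["fy"]*q[1]/q[2]+m["cy"]])
E
python3 - <<'E'
from h import *
t=np.load("pics/top0.npy");s=np.load("pics/side0.npy")
def crop(im,x,y,w,h,k): return cv2.resize(im[y:y+h,x:x+w,::-1],None,fx=k,fy=k,interpolation=cv2.INTER_NEAREST)
a=crop(s,140,265,80,80,5)  ; b=crop(t,120,195,50,60,5)  # rest
c=crop(s,200,190,100,75,4); d=crop(t,210,170,85,60,4)
W=np.zeros((600,800,3),np.uint8)
for im,(x,y) in ((a,(0,0)),(b,(400,0))): hh=min(300,im.shape[0]);W[y:y+im.shape[0],x:x+im.shape[1]]=im
W2=W[:400]; cc=np.zeros((600,800,3),np.uint8); cc[:400]=W2[:400]
e=cv2.resize(crop(s,205,190,95,65,1),(400,200*400//400*1)) 
cc[400:600,0:290]=cv2.resize(crop(s,205,190,95,65,1),(290,200),interpolation=cv2.INTER_NEAREST)
cc[400:600,400:685]=cv2.resize(crop(t,210,170,85,60,1),(285,200),interpolation=cv2.INTER_NEAREST)
cv2.imwrite("pics/crop1.png",cc)
T=cam("top");S=cam("side")
# pods in top
def comps(im,lo,hi,roi,amin=15):
    x,y,w,h=roi; hsv=cv2.cvtColor(im[y:y+h,x:x+w],cv2.COLOR_RGB2HSV); m=cv2.inRange(hsv,lo,hi)
    n,_,st,ce=cv2.connectedComponentsWithStats(m); return [(ce[i]+[x,y],st[i]) for i in range(1,n) if st[i][4]>=amin]
for c,st in comps(t,(0,70,10),(25,255,150),(220,178,70,42)): print("pod top",c,st[2:],onz(T,c,0.017))
for c,st in comps(s,(0,70,10),(25,255,150),(214,200,74,56)): print("pod side",c,st,onz(S,c,0.017))
# scale pan: slightly darker than the white body
g=cv2.cvtColor(t,cv2.COLOR_RGB2HSV); print(g[222,348],g[205,325],g[245,330])
E
```

```text
pod top [275.35211268 192.4084507 ] [10 10 71] [ 0.60029764 -0.06832636  0.017     ]
pod top [253.68421053 202.53947368] [10 10 76] [ 0.5678621 -0.0072847  0.017    ]
pod top [234.08163265 203.57142857] [ 7  8 49] [0.56233966 0.04871039 0.017     ]
pod side [281.65384615 202.76923077] [63  0 11  7 26] [ 0.58256449 -0.13741885  0.017     ]
pod side [260.75609756 210.51219512] [ 42   2  10  16 123] [ 0.6005928  -0.07273837  0.017     ]
pod side [254.21348315 229.06741573] [35 25 11  9 89] [ 0.56035353 -0.00245801  0.017     ]
pod side [241.10576923 238.        ] [ 23  32   9  13 104] [0.56036667 0.04491491 0.017     ]
[ 21  21 195] [ 35  14 225] [11 34 82]
```

View pics/crop1.png

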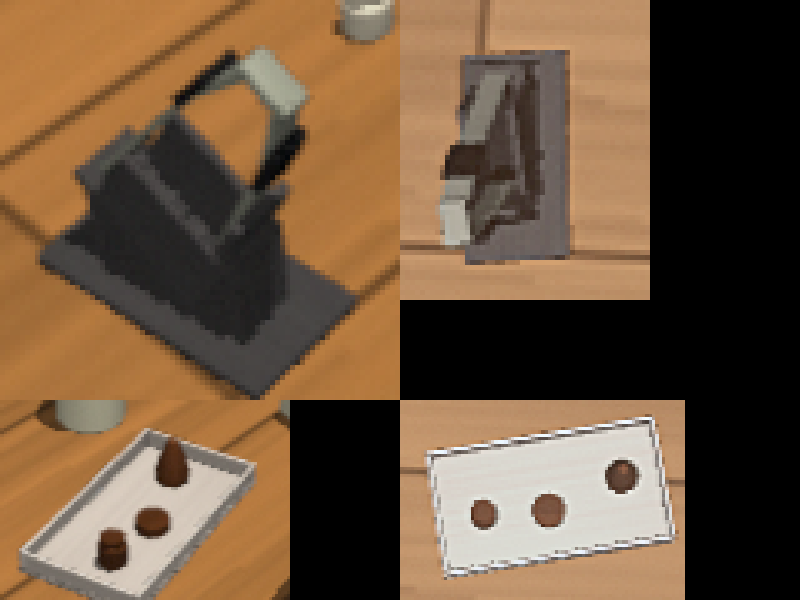

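```bash
python3 - <<'E'
from h import *
t=np.load("pics/top0.npy");T=cam("top");S=cam("side")
f=lambda p:(120+p[0]/5-80-.5, 195+p[1]/5-.5)
cs=[onz(T,f(p),0.006)[:2] for p in ((460,52),(569,50),(569,257),(466,264))]
cs=np.array(cs);print(cs.round(4)); print("c",cs.mean(0))
d=(cs[0]-cs[3])+(cs[1]-cs[2]); e=(cs[0]-cs[1])+(cs[3]-cs[2]); print("yaw",np.arctan2(d[1],d[0]),np.arctan2(-e[0],e[1]),np.linalg.norm(d)/2,np.linalg.norm(e)/2)
g=lambda p:(140+p[0]/5-.5,265+p[1]/5-.5)
cs2=np.array([onz(S,g(p),0.006)[:2] for p in ((40,258),(262,396),(357,298))]);print("side foot",cs2.round(4))
# bow top face centre and near corners
print("bow",tri(T,f((455,212)),S,g((272,70))))
h=cv2.cvtColor(t,cv2.COLOR_RGB2HSV); m=cv2.inRange(h,(15,17,180),(30,40,210)); m[:, :315]=0;m[:,380:]=0;m[:195]=0;m[255:]=0
m=cv2.morphologyEx(m,cv2.MORPH_OPEN,np.ones((3,3)))
c=max(cv2.findContours(m,0,1)[0],key=cv2.contourArea); (x,y),(a,b),_=cv2.fitEllipse(cv2.convexHull(c)); print((x,y),a,b,"pan",onz(T,(x,y),.053), a/473*1.3,b/473*1.3)
# tray corners top rim
q=[(210+(x-400)*85/285,170+(y-400)*60/200) for x,y in ((427,452),(652,417),(675,538),(447,578))]
P=np.array([onz(T,p,.02)[:2] for p in q]);print(P.round(3),P.mean(0));d=P[0]-P[1]+P[3]-P[2];print("tray y dir yaw",np.arctan2(-d[0],d[1]))
E
```

```text
[[0.5471 0.3448]
 [0.5511 0.2821]
 [0.4324 0.2714]
 [0.4258 0.3293]]
c [0.48912225 0.30688911]
yaw 0.10876564780440683 0.08705265729566249 0.1207432244796296 0.06052810307616335
side foot [[0.5386 0.3417]
 [0.4214 0.3276]
 [0.429  0.271 ]]
bow (array([0.43865163, 0.29942519, 0.14406763]), np.float64(0.0071472509056696755))
(347.7234191894531, 220.92239379882812) 34.06354904174805 35.3931770324707 pan [ 0.5212774  -0.27007603  0.053     ] 0.0936207478948678 0.0972751165797292
[[ 0.612  0.098]
 [ 0.652 -0.095]
 [ 0.547 -0.118]
 [ 0.504  0.074]] [ 0.57862828 -0.01022667]
tray y dir yaw 0.21263260716845298
```

The crop confirms the left pod (top 234,204; side 241,238): it has the neck and rim. The tongs' bow end leans towards world −x, and the rest's yaw is about 0.1.

```bash
cat >> h.py <<'E'
def tongR(psi,lean,flip=1):
    # tool x along tongs axis towards the tips, tool z = flip * tongs x
    c,s=np.cos(psi),np.sin(psi); h=np.array([c,s,0]); Z=np.array([0,0,1.])
    tx=h*np.sin(lean)-Z*np.cos(lean); tz=flip*(h*np.cos(lean)+Z*np.sin(lean)); return np.stack([tx,np.cross(tz,tx),tz],1)
def plan(p,Rt):
    s=ctrl.get_state(); R0=R.from_rotvec(s["orientation"]).as_matrix(); rv=R.from_matrix(R0.T@Rt).as_rotvec(); dp=np.array(p)-s["tool_pos"]
    print("t",round(s["t"],2),"pos",s["tool_pos"].round(4),"open",round(s["opening"],3),"F",s["wrist_force"].round(1),"j",s["joints"].round(2))
    print("rot(tool)",rv.round(4),"rows",np.linalg.norm(rv)/.186,"shift before rot",(R0.T@dp).round(4),"after rot",(Rt.T@dp).round(4),"rows",np.linalg.norm(dp)/.0625)
E
python3 - <<'E'
from h import *
seat=np.array([.507,.306,.03]); psi=.1
for fl in (1,-1):
    Rt=tongR(psi,.55,fl); grip=seat-95e-3*Rt[:,0]; pre=grip+.019*Rt[:,0]-.10*Rt[:,0]; print(fl,"grip",grip,"pre TCP",pre); plan(pre,Rt)
print(R.from_rotvec(ctrl.get_state()["orientation"]).as_matrix().round(3))
E
```

```text
1 grip [0.45759278 0.30104274 0.11098983] pre TCP [0.41546663 0.29681603 0.18004432]
t 0.1 pos [ 0.2134 -0.4794  0.2308] open 0.998 F [ 0.6 -0.2 -0. ] j [-1.38  0.31  1.5   0.    1.33 -0.22]
rot(tool) [-1.2189 -0.4763  0.3429] rows 7.27337657287335 shift before rot [ 0.0516  0.5002 -0.6269] after rot [0.1888 0.7522 0.2109] rows 12.859002530988588
-1 grip [0.45759278 0.30104274 0.11098983] pre TCP [0.41546663 0.29681603 0.18004432]
t 0.1 pos [ 0.2134 -0.4794  0.2308] open 0.998 F [ 0.6 -0.2 -0. ] j [-1.38  0.31  1.5   0.    1.33 -0.22]
rot(tool) [1.835  0.3734 0.5187] rows 10.44673166126188 shift before rot [ 0.0516  0.5002 -0.6269] after rot [ 0.1888 -0.7522 -0.2109] rows 12.859002530988588
[[-0.     0.914  0.407]
 [ 0.001  0.407 -0.914]
 [-1.     0.    -0.001]]
```

```bash
python3 -m handwheel '[{"x":-0.01,"y":0.038,"z":-0.048},{"x":-0.01,"y":0.038,"z":-0.048},{"x":-0.01,"y":0.038,"z":-0.048},{"x":-0.01,"y":0.038,"z":-0.048},{"y":0.038,"z":-0.048},{"y":0.038,"z":-0.048},{"y":0.038,"z":-0.048},{"y":0.038,"z":-0.048},{"y":0.038,"z":-0.048},{"y":0.038,"z":-0.048}]' 20
python3 -m handwheel '[{"y":0.038,"z":-0.048},{"y":0.038,"z":-0.048},{"y":0.038,"z":-0.048},{"ax":-0.152,"ay":-0.06,"az":0.043},{"ax":-0.152,"ay":-0.06,"az":0.043},{"ax":-0.152,"ay":-0.06,"az":0.043},{"ax":-0.152,"ay":-0.06,"az":0.043}]'
python3 -m handwheel '[{"ax":-0.152,"ay":-0.06,"az":0.043},{"ax":-0.152,"ay":-0.06,"az":0.043},{"ax":-0.152,"ay":-0.06,"az":0.043},{"ax":-0.152,"ay":-0.06,"az":0.043},{"x":0}]'
python3 - <<'E'
from h import *
seat=np.array([.507,.306,.03]); Rt=tongR(.1,.55)
plan(seat-(.076+.1)*Rt[:,0],Rt)
E
```

```text
t 0.1 pos [ 0.2134 -0.4794  0.2308] open 0.998 F [ 0.6 -0.2 -0. ] j [-1.38  0.31  1.5   0.    1.33 -0.22]
rot(tool) [-1.2189 -0.4763  0.3429] rows 7.27337657287335 shift before rot [ 0.0516  0.5002 -0.6269] after rot [0.1888 0.7522 0.2109] rows 12.859002530988588invalid input at $[0]: expected keys hand, x, y, z, ax, ay, az
invalid input at $[0]: expected keys hand, x, y, z, ax, ay, az
invalid input at $[0]: expected keys hand, x, y, z, ax, ay, az
```

```bash
python3 -m handwheel '[{"hand":0,"x":-0.01,"y":0.038,"z":-0.048,"ax":0,"ay":0,"az":0},{"hand":0,"x":-0.01,"y":0.038,"z":-0.048,"ax":0,"ay":0,"az":0},{"hand":0,"x":-0.01,"y":0.038,"z":-0.048,"ax":0,"ay":0,"az":0},{"hand":0,"x":-0.01,"y":0.038,"z":-0.048,"ax":0,"ay":0,"az":0},{"hand":0,"x":0,"y":0.038,"z":-0.048,"ax":0,"ay":0,"az":0},{"hand":0,"x":0,"y":0.038,"z":-0.048,"ax":0,"ay":0,"az":0},{"hand":0,"x":0,"y":0.038,"z":-0.048,"ax":0,"ay":0,"az":0},{"hand":0,"x":0,"y":0.038,"z":-0.048,"ax":0,"ay":0,"az":0},{"hand":0,"x":0,"y":0.038,"z":-0.048,"ax":0,"ay":0,"az":0},{"hand":0,"x":0,"y":0.038,"z":-0.048,"ax":0,"ay":0,"az":0}]' 20
python3 -m handwheel '[{"hand":0,"x":0,"y":0.038,"z":-0.048,"ax":0,"ay":0,"az":0},{"hand":0,"x":0,"y":0.038,"z":-0.048,"ax":0,"ay":0,"az":0},{"hand":0,"x":0,"y":0.038,"z":-0.048,"ax":0,"ay":0,"az":0},{"hand":0,"x":0,"y":0,"z":0,"ax":-0.152,"ay":-0.06,"az":0.043},{"hand":0,"x":0,"y":0,"z":0,"ax":-0.152,"ay":-0.06,"az":0.043},{"hand":0,"x":0,"y":0,"z":0,"ax":-0.152,"ay":-0.06,"az":0.043},{"hand":0,"x":0,"y":0,"z":0,"ax":-0.152,"ay":-0.06,"az":0.043}]'
python3 -m handwheel '[{"hand":0,"x":0,"y":0,"z":0,"ax":-0.152,"ay":-0.06,"az":0.043},{"hand":0,"x":0,"y":0,"z":0,"ax":-0.152,"ay":-0.06,"az":0.043},{"hand":0,"x":0,"y":0,"z":0,"ax":-0.152,"ay":-0.06,"az":0.043},{"hand":0,"x":0,"y":0,"z":0,"ax":-0.152,"ay":-0.06,"az":0.043},{"hand":0,"x":0,"y":0,"z":0,"ax":0,"ay":0,"az":0}]'
python3 - <<'E'
from h import *
seat=np.array([.507,.306,.03]); Rt=tongR(.1,.55)
plan(seat-(.076+.1)*Rt[:,0],Rt)
E
```

```text
t: 1.35
tool_pos: [0.3654, 0.1156, 0.2713]
orientation: [0.895, 1.378, -0.895]
wrist_force: [2.4, -1.8, 1.6]
opening: 1.0
t: 2.22
tool_pos: [0.4109, 0.2915, 0.271]
orientation: [0.409, 1.237, -0.389]
wrist_force: [-0.3, 0.3, 0.8]
opening: 0.998
t: 2.85
tool_pos: [0.4104, 0.2909, 0.2709]
orientation: [-0.05, 1.018, 0.087]
wrist_force: [-0.2, -0.0, 0.3]
opening: 1.0
t 2.85 pos [0.4104 0.2909 0.2709] open 1.0 F [-0.2 -0.   0.3] j [ 0.49  0.01  1.85 -0.29  0.78  0.55]
rot(tool) [-0.0028  0.0023  0.0034] rows 0.026514958690276938 shift before rot [ 0.0803  0.0055 -0.0429] after rot [ 0.0804  0.0054 -0.0427] rows 1.4582743212236358
```

Move to the pre-grasp pose and look with the wrist camera.

```bash
python3 -m handwheel '[{"hand":0,"x":0.02,"y":0.003,"z":-0.021,"ax":0,"ay":0,"az":0},{"hand":0,"x":0.02,"y":0.003,"z":-0.021,"ax":0,"ay":0,"az":0},{"hand":0,"x":0,"y":0,"z":0,"ax":0,"ay":0,"az":0},{"hand":0,"x":0,"y":0,"z":0,"ax":0,"ay":0,"az":0}]'
python3 - <<'E'
from h import *
c=cam("wrist"); im=read_camera("wrist"); np.save("pics/w1.npy",im)
seat=np.array([.507,.306,.03]); Rt=tongR(.1,.55)
G=lambda x,y,z: seat-Rt[:,0]*z+Rt[:,2]*x+Rt[:,1]*y
o=im[:,:,::-1].copy()
for q in [(0,0,132),(13,9,132),(13,-9,132),(-13,9,132),(-13,-9,132)]:
    p=proj(c,G(*np.array(q)/1e3)); print(q,p.round(1)); cv2.circle(o,tuple(int(v) for v in p.round()),2,(0,0,255),-1)
cv2.imwrite("pics/w1.png",cv2.resize(o,(800,600)))
plan(G(0,0,.076),Rt)
E
```

```text
t: 3.35
tool_pos: [0.3967, 0.2961, 0.2164]
orientation: [-0.049, 1.015, 0.087]
wrist_force: [-1.0, -0.7, -0.5]
opening: 1.003
(0, 0, 132) [250.7 202. ]
(13, 9, 132) [269.2 189.7]
(13, -9, 132) [269.  213.9]
(-13, 9, 132) [232.  189.9]
(-13, -9, 132) [232.6 214.1]
t 3.4 pos [0.3967 0.296  0.2166] open 0.999 F [0.2 0.3 0.3] j [ 0.52  0.06  1.95 -0.37  0.64  0.66]
rot(tool) [-0.003   0.0054  0.0024] rows 0.03559939743005057 shift before rot [ 0.141  -0.0008 -0.0039] after rot [ 0.141  -0.0011 -0.0032] rows 2.2561473496871667
```

View pics/w1.png

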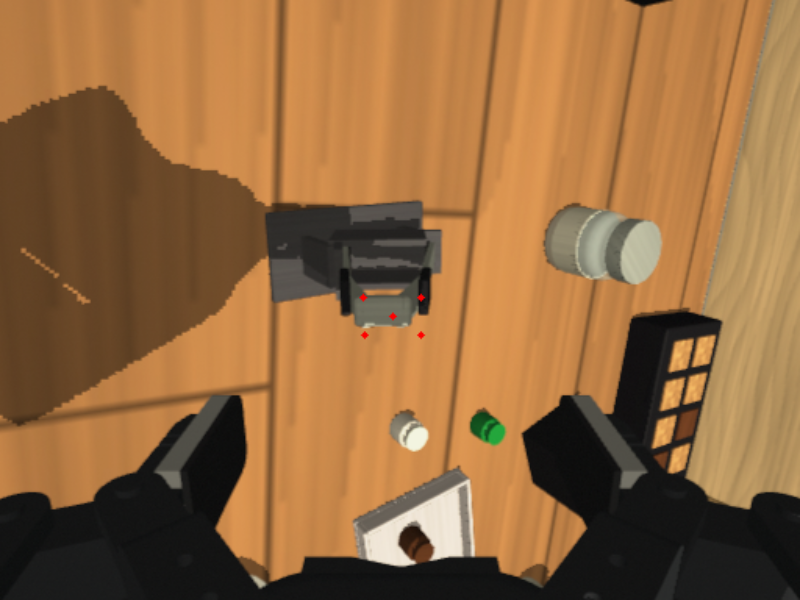

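```bash
python3 - <<'E'
from h import *
c=cam("wrist"); im=np.load("pics/w1.npy"); k=.64
P=[onz(c,(x*k,y*k),.006)[:2] for x,y in ((266,213),(421,203),(273,301))]
print(np.round(P,4)); d=P[1]-P[0];print("yaw long",np.arctan2(d[1],d[0]),np.linalg.norm(d)); d=P[2]-P[0];print("short",np.arctan2(d[0],-d[1]),np.linalg.norm(d))
hsv=cv2.cvtColor(im,cv2.COLOR_RGB2HSV); sub=hsv[185:212,215:280]; 
print(im[170:212:3,240].tolist()); print(im[198,218:272:3].tolist())
E
```

```text
[[0.4246 0.3302]
 [0.5426 0.3412]
 [0.4306 0.2722]]
yaw long 0.09279558047978535 0.11855954528003673
short 0.10328725836639467 0.05832386898124158
[[81, 77, 73], [35, 33, 32], [35, 34, 32], [34, 33, 31], [93, 88, 83], [147, 110, 78], [151, 109, 67], [105, 104, 90], [111, 111, 96], [110, 109, 95], [111, 111, 95], [108, 107, 92], [107, 107, 92], [192, 130, 72]]
[[87, 60, 35], [18, 17, 18], [49, 49, 42], [97, 96, 83], [108, 107, 93], [109, 108, 94], [109, 108, 94], [109, 108, 93], [108, 108, 93], [110, 109, 94], [110, 109, 94], [110, 109, 95], [109, 109, 94], [109, 109, 94], [109, 109, 94], [83, 82, 72], [110, 108, 91], [32, 31, 31]]
```

```bash
python3 - <<'E'
from h import *
c=cam("wrist"); im=np.load("pics/w1.npy"); Rt=tongR(.097,.55)
h=cv2.cvtColor(im,cv2.COLOR_RGB2HSV).astype(int); v=im.astype(int)
m=((abs(v[...,0]-v[...,1])<4)&(v[...,0]-v[...,2]>9)&(v[...,0]>95)).astype(np.uint8); m[:186]=0;m[212:]=0;m[:,:215]=0;m[:,280:]=0
x,y,w,hh=cv2.boundingRect(m); print(x,y,w,hh, cv2.minAreaRect(cv2.findNonZero(m)))
for uv in ((x+w/2,y+hh/2),):
    b=onz(c,uv,.1425); print("bow",b,"seat",b+.132*Rt[:,0])
for n,uv in (("top",(130.5,236.9)),("side",(193.9,278.5))): print(n,onz(cam(n),uv,.1425)+.132*Rt[:,0])
E
```

```text
227 190 41 19 ((247.03433227539062, 198.858642578125), (17.306161880493164, 40.12791442871094), 87.70938873291016)
bow [0.43575155 0.30109791 0.1425    ] seat [0.50442193 0.30777991 0.02996676]
top [0.51027358 0.30891052 0.02996676]
side [0.50521007 0.30346598 0.02996676]
```

```bash
python3 - <<'E'
from h import *
seat=np.array([.5045,.3075,.03]); Rt=tongR(.097,.55)
plan(seat-.076*Rt[:,0],Rt)
E
```

```text
t 3.4 pos [0.3967 0.296  0.2166] open 0.999 F [0.2 0.3 0.3] j [ 0.52  0.06  1.95 -0.37  0.64  0.66]
rot(tool) [-0.0005  0.0054  0.0008] rows 0.02927781765605515 shift before rot [ 0.1397  0.0011 -0.0059] after rot [ 0.1397  0.001  -0.0051] rows 2.2375126840523794
```

```bash
python3 -m handwheel '[{"hand":0,"x":0.03,"y":0.001,"z":-0.005,"ax":0,"ay":0.005,"az":0},{"hand":0,"x":0.03,"y":0,"z":0,"ax":0,"ay":0,"az":0},{"hand":0,"x":0.03,"y":0,"z":0,"ax":0,"ay":0,"az":0},{"hand":0,"x":0.03,"y":0,"z":0,"ax":0,"ay":0,"az":0},{"hand":0,"x":0.023,"y":0,"z":0,"ax":0,"ay":0,"az":0},{"hand":0,"x":0,"y":0,"z":0,"ax":0,"ay":0,"az":0},{"hand":0,"x":0,"y":0,"z":0,"ax":0,"ay":0,"az":0}]'
python3 - <<'E'
from h import *
im=read_camera("wrist"); np.save("pics/w2.npy",im); cv2.imwrite("pics/w2.png",im[:,:,::-1])
seat=np.array([.5045,.3075,.03]); Rt=tongR(.097,.55)
plan(seat-.072*Rt[:,0],Rt)
E
```

```text
t: 4.28
tool_pos: [0.4662, 0.3036, 0.0919]
orientation: [-0.05, 1.02, 0.088]
wrist_force: [-0.9, 0.0, 0.7]
opening: 0.997
t 4.33 pos [0.4661 0.3037 0.092 ] open 0.999 F [-0.2  0.6  0.1] j [ 0.45  0.38  1.94 -0.56  0.35  0.84]
rot(tool) [0.0007 0.0005 0.0007] rows 0.005824481163342192 shift before rot [0.001  0.0001 0.0005] after rot [0.001  0.0001 0.0005] rows 0.01771631745034234
```

View pics/w2.png

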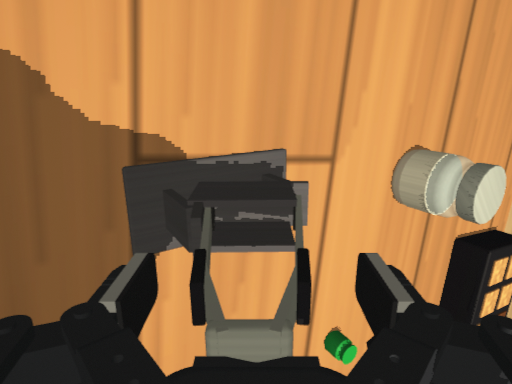

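The tongs stand centred between the fingers: grip pads at columns 191–207 and 297–311, rows 250–320, about 2 mm left of centre. Correct that and close gently.

```bash
python3 -m handwheel '[{"hand":0.3,"x":0,"y":0,"z":-0.002,"ax":0,"ay":0,"az":0},{"hand":0.4,"x":0,"y":0,"z":0,"ax":0,"ay":0,"az":0},{"hand":0.49,"x":0,"y":0,"z":0,"ax":0,"ay":0,"az":0},{"hand":0.49,"x":0,"y":0,"z":0,"ax":0,"ay":0,"az":0},{"hand":0.49,"x":0,"y":0,"z":0,"ax":0,"ay":0,"az":0},{"hand":0.49,"x":0,"y":0,"z":0,"ax":0,"ay":0,"az":0}]' 40
python3 - <<'E'
from h import *
im=read_camera("wrist"); np.save("pics/w3.npy",im); cv2.imwrite("pics/w3.png",im[:,:,::-1])
print(ctrl.get_state())
E
```

```text
t: 5.08
tool_pos: [0.4643, 0.3037, 0.0907]
orientation: [-0.051, 1.019, 0.089]
wrist_force: [-6.1, -1.0, 9.7]
opening: 0.515
{'t': 5.125, 'joints': array([ 0.45335776,  0.37917625,  1.94632354, -0.5704278 ,  0.34553868,
        0.84906794]), 'dq': array([-0.00112695, -0.00099689,  0.00134288,  0.00162556,  0.00069815,
        0.0007736 ]), 'effort': array([-1.57019667e+00, -3.30801988e+01, -1.89048851e+01, -3.88514763e-01,
       -1.09167002e+00,  6.24831155e-03]), 'tool_pos': array([0.46434816, 0.30365984, 0.09071821]), 'orientation': array([-0.0508474 ,  1.01938108,  0.08869255]), 'wrist_force': array([-6.23718737, -0.99649138,  9.63319218]), 'torque': array([-0.03777831,  0.28600375,  0.01464382]), 'opening': 0.5133707480876095}
```

View pics/w3.png

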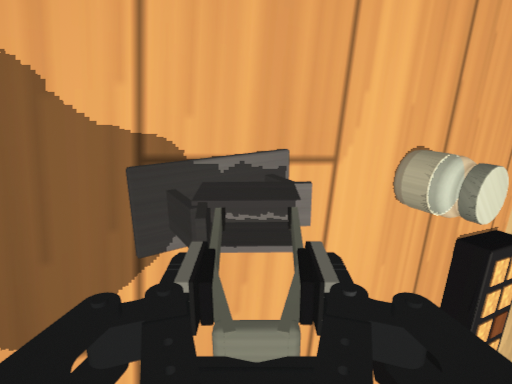

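```bash
python3 -m handwheel '[{"hand":0.5,"x":-0.001,"y":0,"z":0,"ax":0,"ay":0,"az":0},{"hand":0.5,"x":-0.01,"y":0,"z":0.001,"ax":0,"ay":0,"az":0},{"hand":0.5,"x":-0.02,"y":0,"z":0.001,"ax":0,"ay":0,"az":0},{"hand":0.5,"x":-0.025,"y":0,"z":0,"ax":0,"ay":0,"az":0},{"hand":0.5,"x":-0.025,"y":0,"z":0,"ax":0,"ay":0,"az":0},{"hand":0.5,"x":-0.02,"y":0,"z":0,"ax":0,"ay":0,"az":0},{"hand":0.5,"x":0,"y":0,"z":0,"ax":0,"ay":0,"az":0},{"hand":0.5,"x":0,"y":0,"z":0,"ax":0,"ay":0,"az":0}]'
python3 - <<'E'
from h import *
im=read_camera("wrist"); np.save("pics/w4.npy",im)
Rt=tongR(.21,0); print(ctrl.get_state()["torque"])
cap=np.array([.562,.047,.20]); plan(cap,Rt)
print(onz(cam("top"),(234.08,203.57),.022),onz(cam("side"),(241.1,238),.017))
E
```

```text
t: 6.12
tool_pos: [0.4134, 0.2983, 0.1763]
orientation: [-0.051, 1.022, 0.088]
wrist_force: [-0.9, 0.2, -1.5]
opening: 0.502
[-0.04365591  0.27709559 -0.01255761]
t 6.17 pos [0.4134 0.2982 0.176 ] open 0.496 F [ 0.5 -0.6 -0.5] j [ 0.5   0.15  1.97 -0.41  0.55  0.7 ]
rot(tool) [-0.1095  0.5468  0.0329] rows 3.0031755665175663 shift before rot [ 0.0443 -0.2645  0.1176] after rot [-0.024  -0.2767  0.0929] rows 4.685722567425566
[0.56144927 0.0484629  0.022     ] [0.56037703 0.04492428 0.017     ]
```

```bash
python3 -m handwheel '[{"hand":0.5,"x":-0.03,"y":0,"z":0,"ax":0,"ay":0,"az":0},{"hand":0.5,"x":0,"y":0,"z":0,"ax":-0.0275,"ay":0.137,"az":0.008},{"hand":0.5,"x":0,"y":0,"z":0,"ax":-0.0275,"ay":0.137,"az":0.008},{"hand":0.5,"x":0,"y":0,"z":0,"ax":-0.0275,"ay":0.137,"az":0.008},{"hand":0.5,"x":0,"y":0,"z":0,"ax":-0.0275,"ay":0.137,"az":0.008},{"hand":0.5,"x":0,"y":-0.05,"z":0.02,"ax":0,"ay":0,"az":0},{"hand":0.5,"x":0,"y":-0.05,"z":0.02,"ax":0,"ay":0,"az":0},{"hand":0.5,"x":0,"y":-0.05,"z":0.02,"ax":0,"ay":0,"az":0},{"hand":0.5,"x":0,"y":-0.05,"z":0.02,"ax":0,"ay":0,"az":0},{"hand":0.5,"x":0,"y":-0.05,"z":0.02,"ax":0,"ay":0,"az":0}]'
python3 -m handwheel '[{"hand":0.5,"x":0,"y":-0.02,"z":0.005,"ax":0,"ay":0,"az":0},{"hand":0.5,"x":0,"y":0,"z":0,"ax":0,"ay":0,"az":0},{"hand":0.5,"x":0,"y":0,"z":0,"ax":0,"ay":0,"az":0}]'
python3 - <<'E'
from h import *
c=cam("wrist");im=read_camera("wrist"); np.save("pics/w5.npy",im); o=im[:,:,::-1].copy()
s=ctrl.get_state();Rm=R.from_rotvec(s["orientation"]).as_matrix(); tip=s["tool_pos"]+Rm@[.073,0,0]
for P in (tip,tip+Rm@[0,0,.02],tip-Rm@[0,0,.02]): p=proj(c,P); print("tip",p.round(1)); cv2.circle(o,tuple(int(v) for v in p.round()),2,(0,0,255),-1)
cv2.imwrite("pics/w5.png",o); plan([.561,.047,.19],tongR(.21,0))
E
```

```text
t: 7.42
tool_pos: [0.5488, 0.0715, 0.2015]
orientation: [-0.165, 1.566, 0.165]
wrist_force: [-0.1, 0.3, 0.2]
opening: 0.501
t: 7.8
tool_pos: [0.5564, 0.0559, 0.2023]
orientation: [-0.166, 1.565, 0.166]
wrist_force: [0.5, 0.8, -0.6]
opening: 0.5
tip [256.3 206.1]
tip [286.  206.1]
tip [226.6 206.2]
t 7.85 pos [0.5564 0.0561 0.2025] open 0.5 F [-0.2  0.4  0.2] j [-0.11  0.41  1.44 -0.    1.29 -0.32]
rot(tool) [ 0.0019 -0.0004  0.0003] rows 0.010511306592635997 shift before rot [ 0.0125 -0.0098  0.0026] after rot [ 0.0125 -0.0098  0.0026] rows 0.2573923164933407
```

View pics/w5.png

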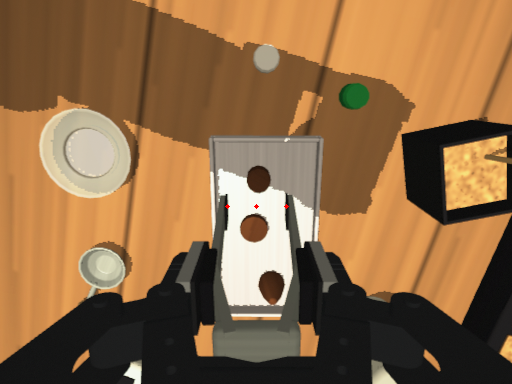

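The tongs hang straight, with tips at columns 227 and 286 near row 205. The capsule is at (258,179), ahead of the disc (254,228) and the cone (271,287).

```bash
python3 - <<'E'
from h import *
c=cam("wrist");im=np.load("pics/w5.npy");h=cv2.cvtColor(im,cv2.COLOR_RGB2HSV)
m=cv2.inRange(h,(0,60,5),(25,255,160)); m[:162]=0;m[198:]=0;m[:,:240]=0;m[:,276:]=0
x,y,w,hh=cv2.boundingRect(m);mm=cv2.moments(m,True);u=(mm["m10"]/mm["m00"],mm["m01"]/mm["m00"]);print(x,y,w,hh,u)
for z in (.017,.031): print(z,onz(c,u,z))
# edges of body: 12 mm radius at z .02
print(onz(c,(x,u[1]),.02),onz(c,(x+w,u[1]),.02),onz(c,(u[0],y),.02),onz(c,(u[0],y+hh),.02))
print("pan edges? top est .5213 -.2701")
E
```

```text
247 166 24 27 (258.1693548387097, 178.64314516129033)
0.017 [0.5603148  0.04733593 0.017     ]
0.031 [0.55948456 0.0507826  0.031     ]
[0.54933045 0.04575418 0.02      ] [0.57255065 0.05073995 0.02      ] [0.55743814 0.06053587 0.02      ] [0.56327522 0.03358348 0.02      ]
pan edges? top est .5213 -.2701
```

```bash
python3 -m handwheel '[{"hand":0.5,"x":0.01,"y":-0.0093,"z":0.0026,"ax":0,"ay":0,"az":0},{"hand":0.5,"x":0.03,"y":0,"z":0,"ax":0,"ay":0,"az":0},{"hand":0.5,"x":0.03,"y":0,"z":0,"ax":0,"ay":0,"az":0},{"hand":0.5,"x":0.0,"y":0,"z":0,"ax":0,"ay":0,"az":0},{"hand":0.5,"x":0.0,"y":0,"z":0,"ax":0,"ay":0,"az":0}]' 25
python3 - <<'E'
from h import *
im=read_camera("wrist"); np.save("pics/w6.npy",im); cv2.imwrite("pics/w6.png",cv2.resize(im[110:300,160:360,::-1],None,fx=3,fy=3)); plan([.561,.0475,.082],tongR(.21,0))
E
```

```text
t: 8.48
tool_pos: [0.562, 0.0463, 0.1336]
orientation: [-0.166, 1.563, 0.165]
wrist_force: [0.5, -0.3, 0.5]
opening: 0.501
t 8.53 pos [0.5621 0.0462 0.1339] open 0.499 F [-0.1  0.3 -0.1] j [-0.13  0.49  1.51 -0.    1.14 -0.34]
rot(tool) [0.0007 0.002  0.0014] rows 0.01373432334258338 shift before rot [ 0.0519  0.0015 -0.0009] after rot [ 0.0519  0.0015 -0.0008] rows 0.8303632223511521
```

View pics/w6.png

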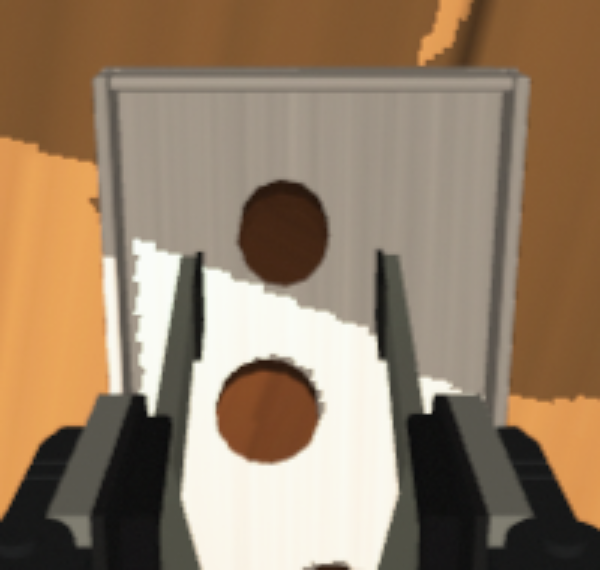

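The capsule (crop 284,232) lies between the tips (202 and 378, centre 290), within about 1 mm. I descend and squeeze.

```bash
python3 -m handwheel '[{"hand":0.5,"x":0.015,"y":0.0015,"z":-0.001,"ax":0,"ay":0,"az":0},{"hand":0.5,"x":0.015,"y":0,"z":0,"ax":0,"ay":0,"az":0},{"hand":0.5,"x":0.012,"y":0,"z":0,"ax":0,"ay":0,"az":0},{"hand":0.5,"x":0.008,"y":0,"z":0,"ax":0,"ay":0,"az":0},{"hand":0.5,"x":0.002,"y":0,"z":0,"ax":0,"ay":0,"az":0},{"hand":0.5,"x":0.0,"y":0,"z":0,"ax":0,"ay":0,"az":0}]' 25
python3 -m handwheel '[{"hand":0.52,"x":0,"y":0,"z":0,"ax":0,"ay":0,"az":0},{"hand":0.54,"x":0,"y":0,"z":0,"ax":0,"ay":0,"az":0},{"hand":0.56,"x":0,"y":0,"z":0,"ax":0,"ay":0,"az":0},{"hand":0.58,"x":0,"y":0,"z":0,"ax":0,"ay":0,"az":0},{"hand":0.58,"x":0,"y":0,"z":0,"ax":0,"ay":0,"az":0},{"hand":0.58,"x":0,"y":0,"z":0,"ax":0,"ay":0,"az":0}]' 25
```

```text
t: 9.28
tool_pos: [0.5603, 0.0474, 0.0807]
orientation: [-0.166, 1.564, 0.165]
wrist_force: [-0.2, -0.6, -0.2]
opening: 0.503
t: 10.02
tool_pos: [0.5603, 0.0475, 0.0807]
orientation: [-0.166, 1.564, 0.165]
wrist_force: [-1.4, 0.5, 2.4]
opening: 0.438
```

```bash
python3 -m handwheel '[{"hand":0.6,"x":-0.01,"y":0,"z":0,"ax":0,"ay":0,"az":0},{"hand":0.6,"x":-0.02,"y":0,"z":0,"ax":0,"ay":0,"az":0},{"hand":0.6,"x":-0.03,"y":0,"z":0,"ax":0,"ay":0,"az":0},{"hand":0.6,"x":-0.03,"y":0,"z":0,"ax":0,"ay":0,"az":0},{"hand":0.6,"x":-0.02,"y":0,"z":0,"ax":0,"ay":0,"az":0},{"hand":0.6,"x":0,"y":0,"z":0,"ax":0,"ay":0,"az":0},{"hand":0.6,"x":0,"y":0,"z":0,"ax":0,"ay":0,"az":0}]' 25
python3 - <<'E'
from h import *
w=read_camera("wrist");s=read_camera("side"); np.save("pics/w7.npy",w);np.save("pics/s7.npy",s)
st=ctrl.get_state();Rm=R.from_rotvec(st["orientation"]).as_matrix();tip=st["tool_pos"]+Rm@[.073,0,0]
p=proj(cam("side"),tip).round().astype(int); print(p)
a=cv2.resize(w[110:300,160:360,::-1],(400,380)); b=cv2.resize(s[max(0,p[1]-50):p[1]+45,p[0]-50:p[0]+50,::-1],(400,380))
cv2.imwrite("pics/c7.png",np.hstack([a,b])); plan([.5213,-.2701,.18],tongR(.21,0))
E
```

```text
t: 10.9
tool_pos: [0.5597, 0.0476, 0.1897]
orientation: [-0.165, 1.566, 0.165]
wrist_force: [-1.1, 0.5, -0.3]
opening: 0.439
[240 205]
t 11.0 pos [0.5597 0.0476 0.1895] open 0.44 F [ 0.4  0.3 -0.8] j [-0.12  0.43  1.45 -0.    1.27 -0.33]
rot(tool) [ 0.0005 -0.0019  0.    ] rows 0.010441389046897594 shift before rot [ 0.0097 -0.3026 -0.104 ] after rot [ 0.0095 -0.3027 -0.1038] rows 5.122383076194007
```

View pics/c7.png

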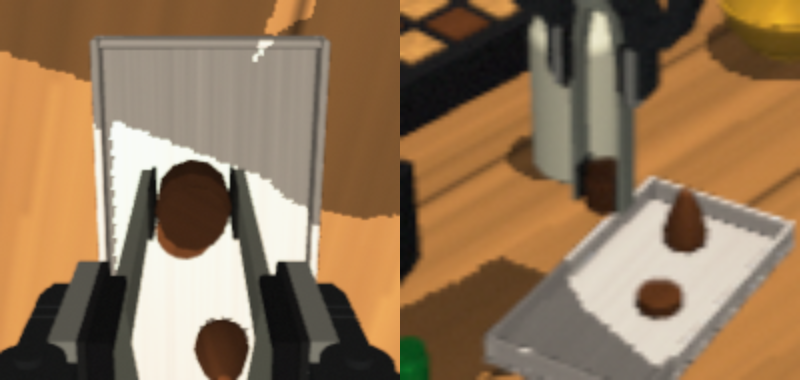

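The capsule is held upright between the tips, clear of the tray, and both other pods still stand in place. Carrying it to the scale.

```bash
python3 -m handwheel '[{"hand":0.6,"x":0,"y":-0.0175,"z":-0.006,"ax":0,"ay":0,"az":0},{"hand":0.6,"x":0,"y":-0.035,"z":-0.012,"ax":0,"ay":0,"az":0},{"hand":0.6,"x":0,"y":-0.04,"z":-0.014,"ax":0,"ay":0,"az":0},{"hand":0.6,"x":0,"y":-0.04,"z":-0.014,"ax":0,"ay":0,"az":0},{"hand":0.6,"x":0,"y":-0.04,"z":-0.014,"ax":0,"ay":0,"az":0},{"hand":0.6,"x":0,"y":-0.04,"z":-0.014,"ax":0,"ay":0,"az":0},{"hand":0.6,"x":0,"y":-0.04,"z":-0.014,"ax":0,"ay":0,"az":0},{"hand":0.6,"x":0,"y":-0.035,"z":-0.011,"ax":0,"ay":0,"az":0},{"hand":0.6,"x":0,"y":-0.015,"z":-0.005,"ax":0,"ay":0,"az":0},{"hand":0.6,"x":0,"y":0,"z":0,"ax":0,"ay":0,"az":0}]' 25
python3 -m handwheel '[{"hand":0.6,"x":0,"y":0,"z":0,"ax":0,"ay":0,"az":0}]' 25
python3 - <<'E'
from h import *
c=cam("wrist");w=read_camera("wrist");np.save("pics/w8.npy",w);o=w[:,:,::-1].copy()
st=ctrl.get_state()
t=np.linspace(0,2*np.pi,40)
for a in t:
    p=proj(c,[.5213+.05*np.cos(a),-.2701+.05*np.sin(a),.053]).round().astype(int); cv2.circle(o,tuple(int(v) for v in p),1,(0,0,255),-1)
cv2.imwrite("pics/w8.png",o); plan([.5213,-.2701,.1305],tongR(.21,0))
E
```

```text
t: 12.25
tool_pos: [0.5211, -0.2707, 0.1904]
orientation: [-0.164, 1.565, 0.164]
wrist_force: [-0.5, 0.7, 0.1]
opening: 0.438
t: 12.38
tool_pos: [0.5217, -0.269, 0.1907]
orientation: [-0.166, 1.565, 0.166]
wrist_force: [-0.2, -0.6, -0.5]
opening: 0.439
t 12.43 pos [ 0.5218 -0.2689  0.1908] open 0.441 F [-0.1 -0.1 -1. ] j [-0.68  0.48  1.36 -0.    1.3  -0.89]
rot(tool) [ 0.0017 -0.0001  0.0004] rows 0.009473604201917096 shift before rot [ 0.0603 -0.001  -0.0008] after rot [ 0.0603 -0.001  -0.0008] rows 0.9653504628879734
```

View pics/w8.png

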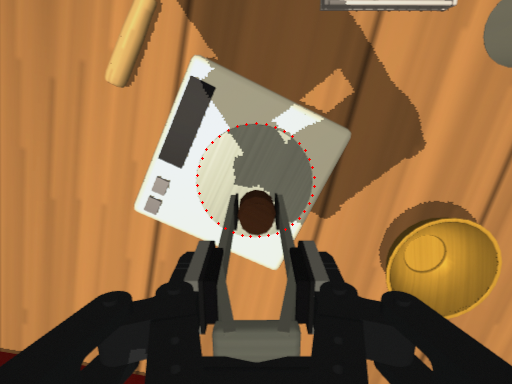

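The predicted pan circle matches the pan, centred at about (256,182). Lowering.

```bash
python3 -m handwheel '[{"hand":0.6,"x":0.01,"y":-0.001,"z":-0.001,"ax":0,"ay":0,"az":0},{"hand":0.6,"x":0.02,"y":0,"z":0,"ax":0,"ay":0,"az":0},{"hand":0.6,"x":0.015,"y":0,"z":0,"ax":0,"ay":0,"az":0},{"hand":0.6,"x":0.01,"y":0,"z":0,"ax":0,"ay":0,"az":0},{"hand":0.6,"x":0.003,"y":0,"z":0,"ax":0,"ay":0,"az":0},{"hand":0.6,"x":0,"y":0,"z":0,"ax":0,"ay":0,"az":0},{"hand":0.6,"x":0,"y":0,"z":0,"ax":0,"ay":0,"az":0}]' 25
for i in 1 2; do python3 - <<'E'
from station import ctrl
s=ctrl.get_state(); print(s["tool_pos"].round(4),s["wrist_force"].round(2),s["torque"].round(3))
E
[ $i = 1 ] && python3 -m handwheel '[{"hand":0.6,"x":0.0015,"y":0,"z":0,"ax":0,"ay":0,"az":0},{"hand":0.6,"x":0,"y":0,"z":0,"ax":0,"ay":0,"az":0}]' 25
done
```

```text
t: 13.3
tool_pos: [0.5211, -0.2714, 0.1333]
orientation: [-0.166, 1.564, 0.164]
wrist_force: [-0.4, -0.1, -0.3]
opening: 0.441
[ 0.5211 -0.2714  0.1333] [-0.41 -0.1  -0.3 ] [ 0.008 -0.001  0.034]
t: 13.55
tool_pos: [0.5209, -0.2712, 0.1313]
orientation: [-0.166, 1.565, 0.165]
wrist_force: [0.6, 0.1, -0.4]
opening: 0.437
[ 0.5209 -0.2712  0.1313] [ 0.56  0.14 -0.45] [-0.035  0.013  0.01 ]
```

```bash
python3 -m handwheel '[{"hand":0.6,"x":0.001,"y":0,"z":0,"ax":0,"ay":0,"az":0},{"hand":0.6,"x":0,"y":0,"z":0,"ax":0,"ay":0,"az":0},{"hand":0.6,"x":0,"y":0,"z":0,"ax":0,"ay":0,"az":0}]' 25;  python3 -m handwheel '[{"hand":0.6,"x":0.0007,"y":0,"z":0,"ax":0,"ay":0,"az":0},{"hand":0.6,"x":0,"y":0,"z":0,"ax":0,"ay":0,"az":0},{"hand":0.6,"x":0,"y":0,"z":0,"ax":0,"ay":0,"az":0}]' 25
```

```text
t: 13.92
tool_pos: [0.5209, -0.2712, 0.1303]
orientation: [-0.166, 1.564, 0.165]
wrist_force: [-0.9, 0.1, -1.0]
opening: 0.441
t: 14.3
tool_pos: [0.521, -0.2713, 0.1297]
orientation: [-0.166, 1.564, 0.165]
wrist_force: [-0.2, 0.6, 1.1]
opening: 0.438
```

```bash
python3 -m handwheel '[{"hand":0.55,"x":0,"y":0,"z":0,"ax":0,"ay":0,"az":0},{"hand":0.54,"x":0,"y":0,"z":0,"ax":0,"ay":0,"az":0},{"hand":0.53,"x":0,"y":0,"z":0,"ax":0,"ay":0,"az":0},{"hand":0.52,"x":0,"y":0,"z":0,"ax":0,"ay":0,"az":0},{"hand":0.51,"x":0,"y":0,"z":0,"ax":0,"ay":0,"az":0},{"hand":0.5,"x":0,"y":0,"z":0,"ax":0,"ay":0,"az":0},{"hand":0.5,"x":0,"y":0,"z":0,"ax":0,"ay":0,"az":0},{"hand":0.5,"x":0,"y":0,"z":0,"ax":0,"ay":0,"az":0}]' 25
python3 - <<'E'
from h import *
w=read_camera("wrist");np.save("pics/w9.npy",w);cv2.imwrite("pics/w9.png",cv2.resize(w[110:300,160:360,::-1],None,fx=2,fy=2))
E
```

```text
t: 15.3
tool_pos: [0.5209, -0.2712, 0.1295]
orientation: [-0.166, 1.565, 0.165]
wrist_force: [0.2, -0.4, -1.7]
opening: 0.498
```

View pics/w9.png

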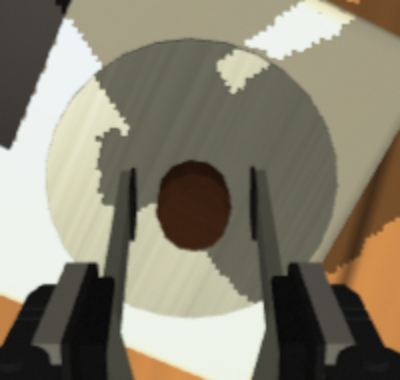

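The capsule stands free near the middle of the pan, with the tips clear on both sides. Lifting away.

```bash
python3 -m handwheel '[{"hand":0.5,"x":-0.01,"y":0,"z":0,"ax":0,"ay":0,"az":0},{"hand":0.5,"x":-0.02,"y":0,"z":0,"ax":0,"ay":0,"az":0},{"hand":0.5,"x":-0.03,"y":0,"z":0,"ax":0,"ay":0,"az":0},{"hand":0.5,"x":-0.03,"y":0,"z":0,"ax":0,"ay":0,"az":0},{"hand":0.5,"x":-0.02,"y":0,"z":0,"ax":0,"ay":0,"az":0},{"hand":0.5,"x":0,"y":0,"z":0,"ax":0,"ay":0,"az":0}]' 25
python3 - <<'E'
from h import *
def bow(im):
    v=im.astype(int); m=((abs(v[...,0]-v[...,1])<6)&(v[...,0]-v[...,2]>9)&(v[...,0]>60)).astype(np.uint8); m[:310]=0;m[360:]=0;m[:,:200]=0;m[:,310:]=0
    return cv2.boundingRect(m)
for k in (4,5,6,7,8,9): 
    im=np.load(f"pics/w{k}.npy"); print(k,bow(im))
w=np.load("pics/w5.npy").astype(np.float32).mean(2)[310:350,190:330];w9=np.load("pics/w9.npy").astype(np.float32).mean(2)[310:350,190:330]
print(cv2.phaseCorrelate(w,w9))
plan([.4134,.2983,.25],tongR(.21,0)); plan([.4134,.2983,.1763],R.from_rotvec([-.051,1.022,.088]).as_matrix())
E
```

```text
t: 16.1
tool_pos: [0.5213, -0.2715, 0.2414]
orientation: [-0.168, 1.562, 0.163]
wrist_force: [-0.4, 0.7, -0.6]
opening: 0.493
4 (213, 310, 97, 50)
5 (213, 310, 87, 50)
6 (202, 310, 108, 50)
7 (200, 310, 100, 50)
8 (200, 310, 100, 50)
9 (213, 310, 87, 50)
((0.010911269227591447, -0.07237660772717547), 0.7177063879867395)
t 16.1 pos [ 0.5213 -0.2715  0.2414] open 0.493 F [-0.4  0.7 -0.6] j [-0.68  0.44  1.28 -0.    1.41 -0.89]
rot(tool) [0.0006 0.0022 0.0034] rows 0.0222924949086345 shift before rot [-0.0106  0.5797  0.0136] after rot [-0.0086  0.5797  0.0132] rows 9.279420532179314
t 16.1 pos [ 0.5213 -0.2715  0.2414] open 0.493 F [-0.4  0.7 -0.6] j [-0.68  0.44  1.28 -0.    1.41 -0.89]
rot(tool) [ 0.1109 -0.5448 -0.0291] rows 2.993166734033935 shift before rot [0.0631 0.58   0.0134] after rot [ 0.0278  0.5776 -0.0779] rows 9.336699667323163
```

No slip: the bow shift in the wrist picture is under 0.1 px. Returning, then tilting.

```bash
python3 -m handwheel '[{"hand":0.5,"x":-0.002,"y":0.03,"z":0.001,"ax":0,"ay":0,"az":0},{"hand":0.5,"x":-0.001,"y":0.055,"z":0.001,"ax":0,"ay":0,"az":0},{"hand":0.5,"x":-0.001,"y":0.055,"z":0.001,"ax":0,"ay":0,"az":0},{"hand":0.5,"x":-0.001,"y":0.055,"z":0.001,"ax":0,"ay":0,"az":0},{"hand":0.5,"x":-0.001,"y":0.055,"z":0.001,"ax":0,"ay":0,"az":0},{"hand":0.5,"x":-0.001,"y":0.055,"z":0.001,"ax":0,"ay":0,"az":0},{"hand":0.5,"x":-0.001,"y":0.055,"z":0.001,"ax":0,"ay":0,"az":0},{"hand":0.5,"x":-0.001,"y":0.055,"z":0.001,"ax":0,"ay":0,"az":0},{"hand":0.5,"x":-0.001,"y":0.055,"z":0.001,"ax":0,"ay":0,"az":0},{"hand":0.5,"x":-0.001,"y":0.055,"z":0.001,"ax":0,"ay":0,"az":0}]' 25
python3 -m handwheel '[{"hand":0.5,"x":0,"y":0.035,"z":0.001,"ax":0,"ay":0,"az":0},{"hand":0.5,"x":0,"y":0.015,"z":0.001,"ax":0,"ay":0,"az":0},{"hand":0.5,"x":0,"y":0,"z":0,"ax":0.0277,"ay":-0.1362,"az":-0.0073},{"hand":0.5,"x":0,"y":0,"z":0,"ax":0.0277,"ay":-0.1362,"az":-0.0073},{"hand":0.5,"x":0,"y":0,"z":0,"ax":0.0277,"ay":-0.1362,"az":-0.0073},{"hand":0.5,"x":0,"y":0,"z":0,"ax":0.0277,"ay":-0.1362,"az":-0.0073},{"hand":0.5,"x":0,"y":0,"z":0,"ax":0,"ay":0,"az":0},{"hand":0.5,"x":0,"y":0,"z":0,"ax":0,"ay":0,"az":0}]' 25
python3 - <<'E'
from h import *
plan([.4134,.2983,.1763],R.from_rotvec([-.051,1.022,.088]).as_matrix())
E
```

```text
t: 17.35
tool_pos: [0.42, 0.246, 0.2495]
orientation: [-0.166, 1.565, 0.165]
wrist_force: [-0.2, 0.3, -1.0]
opening: 0.499
t: 18.35
tool_pos: [0.4131, 0.2933, 0.2504]
orientation: [-0.049, 1.026, 0.089]
wrist_force: [-1.0, 0.0, -0.9]
opening: 0.5
t 18.35 pos [0.4131 0.2933 0.2504] open 0.5 F [-1.   0.  -0.9] j [ 0.49  0.04  1.87 -0.3   0.74  0.56]
rot(tool) [-0.0015 -0.0042 -0.0015] rows 0.02520688211357292 shift before rot [ 0.0638  0.0049 -0.0377] after rot [ 0.0637  0.005  -0.0379] rows 1.1885041588062135
```

```bash
python3 -m handwheel '[{"hand":0.5,"x":0,"y":0.005,"z":-0.019,"ax":-0.0015,"ay":-0.004,"az":-0.0015},{"hand":0.5,"x":0.01,"y":0,"z":-0.019,"ax":0,"ay":0,"az":0},{"hand":0.5,"x":0.03,"y":0,"z":0,"ax":0,"ay":0,"az":0},{"hand":0.5,"x":0.024,"y":0,"z":0,"ax":0,"ay":0,"az":0},{"hand":0.5,"x":0,"y":0,"z":0,"ax":0,"ay":0,"az":0},{"hand":0.5,"x":0,"y":0,"z":0,"ax":0,"ay":0,"az":0}]' 25
python3 - <<'E'
from h import *
R4=R.from_rotvec([-.0508,1.0194,.0887]).as_matrix()
plan(np.array([.4643,.3037,.0907]),R4)
E
```

```text
t: 19.1
tool_pos: [0.4134, 0.2987, 0.1767]
orientation: [-0.05, 1.02, 0.088]
wrist_force: [0.2, -0.2, -0.5]
opening: 0.501
t 19.1 pos [0.4134 0.2987 0.1767] open 0.501 F [ 0.2 -0.2 -0.5] j [ 0.5   0.15  1.97 -0.41  0.54  0.7 ]
rot(tool) [-0.0005 -0.0008  0.0002] rows 0.005454259438375489 shift before rot [ 0.1     0.0002 -0.0013] after rot [ 0.1     0.0001 -0.0014] rows 1.6003672803356408
```

```bash
python3 -m handwheel '[{"hand":0.5,"x":0.015,"y":0,"z":0,"ax":0,"ay":0,"az":0},{"hand":0.5,"x":0.025,"y":0,"z":0,"ax":0,"ay":0,"az":0},{"hand":0.5,"x":0.02,"y":0,"z":0,"ax":0,"ay":0,"az":0},{"hand":0.5,"x":0.015,"y":0,"z":0,"ax":0,"ay":0,"az":0},{"hand":0.5,"x":0,"y":0,"z":0,"ax":0,"ay":0,"az":0}]' 25
python3 -m handwheel '[{"hand":0.5,"x":0.01,"y":0,"z":0,"ax":0,"ay":0,"az":0},{"hand":0.5,"x":0.008,"y":0,"z":0,"ax":0,"ay":0,"az":0},{"hand":0.5,"x":0.004,"y":0,"z":0,"ax":0,"ay":0,"az":0},{"hand":0.5,"x":0,"y":0,"z":0,"ax":0,"ay":0,"az":0},{"hand":0.5,"x":0,"y":0,"z":0,"ax":0,"ay":0,"az":0}]' 25
python3 - <<'E'
from h import *
plan(np.array([.4643,.3037,.0907]),R.from_rotvec([-.0508,1.0194,.0887]).as_matrix())
w=read_camera("wrist");np.save("pics/w10.npy",w)
a,b=[np.load(f"pics/{n}.npy").astype(np.float32).mean(2) for n in ("w3","w10")]
print(cv2.phaseCorrelate(a[305:350,205:310],b[305:350,205:310]),cv2.phaseCorrelate(a[150:240,120:310],b[150:240,120:310]))
E
```

```text
t: 19.73
tool_pos: [0.452, 0.3023, 0.111]
orientation: [-0.051, 1.022, 0.088]
wrist_force: [-0.8, -0.2, -0.7]
opening: 0.503
t: 20.35
tool_pos: [0.4633, 0.3036, 0.0933]
orientation: [-0.051, 1.02, 0.089]
wrist_force: [-0.2, 1.0, -1.3]
opening: 0.501
t 20.35 pos [0.4633 0.3036 0.0933] open 0.501 F [-0.2  1.  -1.3] j [ 0.45  0.37  1.95 -0.56  0.35  0.84]
rot(tool) [-0.     -0.001  -0.0001] rows 0.005223781038430843 shift before rot [ 0.0027 -0.     -0.0006] after rot [ 0.0027 -0.     -0.0006] rows 0.044455459801843455
((-0.04300283857710241, 0.6057301744959958), 0.9835518782030899) ((-0.36437832435451867, -0.720573787760415), 0.7647146264712016)
```

```bash
python3 -m handwheel '[{"hand":0.5,"x":0.0015,"y":0,"z":-0.0005,"ax":0,"ay":0,"az":0},{"hand":0.5,"x":0.0015,"y":0,"z":0,"ax":0,"ay":0,"az":0},{"hand":0.5,"x":0,"y":0,"z":0,"ax":0,"ay":0,"az":0},{"hand":0.5,"x":0,"y":0,"z":0,"ax":0,"ay":0,"az":0}]' 25
python3 -m handwheel '[{"hand":0.49,"x":0,"y":0,"z":0,"ax":0,"ay":0,"az":0},{"hand":0.48,"x":0,"y":0,"z":0,"ax":0,"ay":0,"az":0},{"hand":0.47,"x":0,"y":0,"z":0,"ax":0,"ay":0,"az":0},{"hand":0.45,"x":0,"y":0,"z":0,"ax":0,"ay":0,"az":0},{"hand":0.42,"x":0,"y":0,"z":0,"ax":0,"ay":0,"az":0},{"hand":0.38,"x":0,"y":0,"z":0,"ax":0,"ay":0,"az":0},{"hand":0.2,"x":0,"y":0,"z":0,"ax":0,"ay":0,"az":0},{"hand":0,"x":0,"y":0,"z":0,"ax":0,"ay":0,"az":0},{"hand":0,"x":0,"y":0,"z":0,"ax":0,"ay":0,"az":0},{"hand":0,"x":0,"y":0,"z":0,"ax":0,"ay":0,"az":0}]' 25
python3 - <<'E'
from h import *
w=read_camera("wrist");np.save("pics/w11.npy",w)
a,b=[np.load(f"pics/{n}.npy").astype(np.float32).mean(2) for n in ("w2","w11")]
print(cv2.phaseCorrelate(a[150:355,190:312],b[150:355,190:312]))
plan(np.array([.4661,.3037,.092]),R.from_rotvec([-.0508,1.0194,.0887]).as_matrix())
E
```

```text
t: 20.9
tool_pos: [0.4645, 0.3038, 0.0905]
orientation: [-0.051, 1.02, 0.089]
wrist_force: [-3.5, -0.7, 3.8]
opening: 0.501
t: 22.15
tool_pos: [0.4645, 0.3037, 0.0903]
orientation: [-0.051, 1.021, 0.089]
wrist_force: [0.0, -0.5, -0.6]
opening: 1.002
((0.9557503890936943, 0.30741229237804646), 0.399280666563246)
t 22.2 pos [0.4645 0.3037 0.0903] open 1.005 F [ 0.2 -0.6  0.5] j [ 0.45  0.38  1.95 -0.57  0.35  0.85]
rot(tool) [ 0.0001 -0.0013  0.    ] rows 0.0067636320607710725 shift before rot [-0.0006 -0.0001  0.0023] after rot [-0.0006 -0.0001  0.0023] rows 0.037774242426133316
```

```bash
python3 -m handwheel '[{"hand":0,"x":-0.01,"y":0,"z":0.002,"ax":0,"ay":0,"az":0},{"hand":0,"x":-0.03,"y":0,"z":0,"ax":0,"ay":0,"az":0},{"hand":0,"x":-0.04,"y":0,"z":0,"ax":0,"ay":0,"az":0},{"hand":0,"x":-0.04,"y":0,"z":0,"ax":0,"ay":0,"az":0},{"hand":0,"x":-0.03,"y":-0.04,"z":0,"ax":0,"ay":0,"az":0},{"hand":0,"x":-0.02,"y":-0.05,"z":0,"ax":0,"ay":0,"az":0},{"hand":0,"x":0,"y":-0.05,"z":0,"ax":0,"ay":0,"az":0},{"hand":0,"x":0,"y":-0.05,"z":0,"ax":0,"ay":0,"az":0},{"hand":0,"x":0,"y":0,"z":0,"ax":0,"ay":0,"az":0}]' 25
python3 - <<'E'
from h import *
s=read_camera("side");t=read_camera("top")
s0=np.load("pics/side0.npy");t0=np.load("pics/top0.npy");np.save("pics/s12.npy",s);np.save("pics/t12.npy",t)
f=lambda im,x,y,w,h:cv2.resize(im[y:y+h,x:x+w,::-1],(400,300))
cv2.imwrite("pics/end.png",np.vstack([np.hstack([f(s0,130,260,100,75),f(s,130,260,100,75)]),np.hstack([f(s,205,130,200,150),f(t,120,120,280,210)])]))
g=lambda a,b,x,y,w,h:cv2.phaseCorrelate(a.astype(np.float32).mean(2)[y:y+h,x:x+w],b.astype(np.float32).mean(2)[y:y+h,x:x+w])
print(g(s0,s,165,270,50,40),g(t0,t,125,200,35,50)); st=ctrl.get_state();print(st["t"],st["tool_pos"])
h=cv2.cvtColor(t,cv2.COLOR_RGB2HSV);m=cv2.inRange(h,(0,60,5),(20,255,140))
m[:205]=0;m[240:]=0;m[:,:332]=0;m[:,364:]=0;n,_,q,ce=cv2.connectedComponentsWithStats(m)
for i in range(1,n):
    if q[i][4]>15: print("capsule",q[i],onz(cam("top"),ce[i],.071))
E
```

```text
t: 23.32
tool_pos: [0.3968, 0.1045, 0.2373]
orientation: [-0.048, 1.019, 0.083]
wrist_force: [-0.3, -0.2, -0.4]
opening: 1.002
((-0.05921717519318648, 0.06736316079090443), 1.0394620623588562) ((-0.13669181231418293, 0.08081803883404959), 0.9482864928245545)
23.425 [0.39619837 0.10762468 0.23690595]
capsule [345 216   9   9  65] [ 0.52176796 -0.26964959  0.071     ]
```

View pics/end.png

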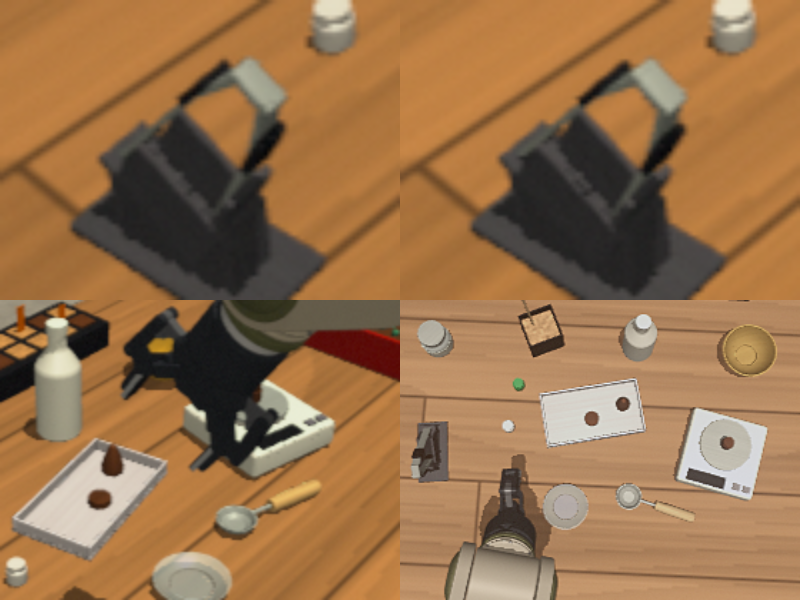

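The tongs sit exactly as at the start, the capsule is on the pan near (0.522, −0.270), and the other things are where they were. Handing in.

```bash
python3 -c "
from station import ctrl
print(ctrl.close_job())"
```

```text
the job is handed in; nothing more can be done
None
```

I lifted the tongs from their rest and used them to carry the brown urn-shaped capsule from the tray to the middle of the scale's pan. I then leaned the tongs back in their rest, let go, and handed the job in just after 23 s on the clock, against the 62 s limit.

- **Capsule:** the top camera puts it about 1 mm from the pan centre I measured, round from above and so apparently upright. In the last side view the gripper partly hid it. The wrist picture right after release showed it standing clear of both tips.
- **Tongs:** they look as they did at the start, with shifts of 0.15 px or less in both the side and top views. The gripper is fully open and well away from them, and the wrist force is near zero.
- **Everything else:** the cone, disc and bystanders look unmoved in the last top and side views. I judged that by eye and did not measure it.

No check failed. The one disagreement was the gripper reading about 37 mm over the grip pads while holding the capsule, where 38.5 mm was expected. The grip still held.

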